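# Feed a drilled plate through the flap of the parts chute

### The job

On the feed table of the parts chute lie two plates: slide the drilled one (the one with the holes) along the table with your fingertips and push it through the hanging flap until it drops down into the catch tray, then draw your fingers back so that the flap swings shut behind it. Only push the plate, never lift it off the table, and leave the undrilled blank and the other things on the bench where they are.

Things in the scene. Friction and masses are not known exactly. Their poses are not given: they have to be found in the camera images.
- chute: Fixed parts chute of olive sheet steel on the bench. Origin on the bench under the mouth; x points through the mouth from feed table to catch tray, y left, z up. Feed table: level bare steel sheet, upper face 140 mm above the bench, x = -260 to +15 mm, y = -165 to +165 mm; side lips 15 mm high above it, open at x = -260.
- mouth (a point): On the feed table, middle of the mouth; axes as the chute's. Mouth 124 mm wide, 52 mm clear height, in a swarf screen (x -6 to -2 mm) 60 mm high across the table. Posts beside it (x -16 to +4, y +-62 to +-72) and lintel over it (x -16 to -10) reach 70 mm above the table. Deflector sheets 20 mm high lead to its edges from x -52, y +-102 mm.
- feed_end (a point): Middle of the feed table's end edge, 15 mm behind the mouth; axes as the chute's. A plate whose middle is pushed past this edge tips and slides by itself down a slick white plastic ramp (55, then 30 degrees) into the catch tray, part of the chute: open on top, 190 mm wide, floor 140 mm long, 6 mm above the bench, centred 210 mm further along x, walls 70 mm high.
- flap (a joint): Angle (rad) of the flap hanging in the mouth: aluminium sheet 112 mm wide, 52 mm high, 4 mm thick, 65 g, hinged along its top edge (chute x = -8 mm, 56 mm above the feed table). 0 = shut, lower edge at x = 0. It opens only inwards, towards the tray (positive, to 1.45), is lifted easily by what is pushed against it, and falls shut by its weight.
- plate: The drilled plate, aluminium, 90 x 50 x 25 mm, about 0.27 kg, flat on the feed table left or right of the mouth's middle line, length roughly along the chute's x. A 30 mm bore in the middle and a 12 mm hole 33 mm to each side of it, all straight through. Origin at the centre of its underside; x along its length, y across, z up. It slides with friction when pushed.
- blank: The undrilled blank, aluminium, 90 x 50 x 25 mm, no holes, flat on the other side of the feed table; to be left alone. Origin at the centre of its underside, x along its length.
- vice: Loose drill vice on the bench to the robot's right, 170 x 90 mm, 67 mm high, 2.4 kg; leave alone. Origin at the centre of its underside.
- tin: Plain closed steel tin on the bench to the robot's left, 72 mm across, 85 mm high; leave alone. Origin at the centre of its underside.
- chuck_key: T-shaped steel drill chuck key lying on the bench to the robot's left, about 105 mm long, 77 mm across its bar, 14 mm high; leave alone. Origin on the bench under its middle.
Things that resemble listed ones, but are neither listed nor needed, are in the scene too. What is shaped like the plate but blue or turquoise is not meant.

How it is judged:
By the outcome, as a careful person would: the job done as asked, in the order asked, and still so for the second after the job is handed in, with the robot touching nothing.
It also fails if it takes over 48 s, if anything falls off the work surface, if the arm or the gripper's body presses on something with over 40 N, if the wrist force passes 120 N, or if a joint passes its speed limit or range.

### The arm

A 6-joint arm with a two-finger parallel gripper is mounted at the origin on the work surface. World frame = base frame: x ahead of the robot, y to its left, z up, the work surface at z = 0. Lengths are in mm, angles in degrees, forces in N, time in s.
With the tool pointing down it reaches from about 350 to 850 mm from the base axis. Payload 8.1 kg.
Tool frame: the origin (TCP) lies on the centre line of the jaws, within the pads' length; the fingertips stand 11 mm ahead of it and the grasp point (between the pads) lies 8 mm behind it; z points along the fingers, y is the direction in which the jaws open and shut (so a half turn about z gives the same grasp; the last joint's range is limited). The gripper opens to 85 mm and grips with 20 to 120 N. Pads are 22 mm wide; open, the fingers measure 114 mm over their backs; the gripper's body (76 mm by 85 mm) begins 54 mm behind the grasp point. The pads swing forward as they close: fully open they stand 13 mm farther back than shut.
Start: joints at [63.633, 7.471, 85.268, -0, 87.261, -4.893], TCP at [219.631, 558.362, 242.292] pointing down, gripper open.
Joint ranges: [-169.43, 169.43], [-51.17, 129.36], [1.28, 143.12], [-76.62, 256.62], [0, 156.53], [-152.29, 152.29]. Speed limits (degrees/s): [136.94, 136.94, 159.86, 180, 180, 180].

### API

Orientations are given as [roll, pitch, yaw] about the fixed x, y, z axes, in that order (R = Rz(yaw) Ry(pitch) Rx(roll)).
In Python, from bench import telemetry, viewer, r gives the robot as it stands.
- The arm moves only by the shell command python3 -m inch 'ROWS' [FORCE]. ROWS is JSON, a list of rows, each a list of 3 entries, a list of its own where there are three numbers: the shift along the tool's x, y, z in cm, then the turn, a rotation vector about the tool's x, y, z in rad, then the opening, from 0 (shut) to 1 (fully open). A call has 1 to 20 rows; each row is the pose to reach, as a shift and turn from the pose commanded when the call began, along the tool's axes at that moment; what a row does not reach only later rows make up. A row lasts 1/10 s, in which the tool goes at most 50 mm and 8.59 degrees, less where a joint would pass 70% of its speed; a pose out of reach is approached as far as the arm can. A call with a gripper value outside its range is refused whole. The fingers move at their own pace and stop on an object; FORCE is the grip in N (left out, the last holds). Time passes only in rows, so rows that repeat a pose let the fingers close. It gives the time, the measured TCP pose, the force and the opening at its end, in the units of the state.
- telemetry.sense(): the state, without advancing time (a new reading comes with each control period).
- viewer.snapshot(name): name is "scene" or "top" or "wrist"; returns the picture (384x512x3 uint8, red, green, blue); there is no depth.
- viewer.camera_model(name): a dict with "fx", "fy", "cx", "cy" (pixels), "cam_to_world" (4x4, takes a point from camera to world coordinates); the wrist camera has in their place "mount" (4x4, takes a point from camera to tool coordinates, whose origin is the TCP and whose axes are the flange's). Camera axes: x right, y down, z forward; pixel columns grow to the right and rows downward; lengths in mm; the calibration is good to about 2 mm. A picture is of the moment at which its call begins: read the wrist's pose just before it. camera_model takes no time and is no camera call.
- r.hand_in(): hands the job in, once; it reports no verdict.
The state is a dict: "time": time; "joint_pos": joint angles; "qd": joint speeds; "joint_efforts": joint torques, N m; "tool_pos": TCP position; "tcp_rot": TCP orientation; "ft_force": force on the tool from outside, world axes, zero at the start; "wrist_torque": the same for the moment, N m; "finger_gap": finger opening in mm.
Only numpy, scipy, OpenCV 4.12 (cv2) and the standard library are available. Lean on these libraries where they do the work, as an engineer would, in place of code of your own. Each camera call takes 0.05 s, during which the arm holds its last target.

## Working session

There is one attempt and no reset: what is moved stays moved. The work goes in short steps, Python scripts to look and compute and a shell command to move; the robot and the scene stay as the last step left them, time stands still between calls to the robot, and variables do not carry over. Pictures are saved under pics/ and viewed, and the job is handed in when it is done.

```bash
ls; mkdir -p pics
python3 - <<'E'
from bench import telemetry, viewer, r
import cv2, numpy as np
for n in ("scene","top"):
    p=viewer.snapshot(n); cv2.imwrite(f"pics/{n}0.png",p[:,:,::-1])
np.set_printoptions(precision=3,suppress=True)
for n in ("scene","top","wrist"):
    m=viewer.camera_model(n); print(n,{k:np.array(v) for k,v in m.items()})
s=telemetry.sense(); print(s)
E
```

```text
pics
scene {'fx': array(452.605), 'fy': array(452.605), 'cx': array(256.12), 'cy': array(189.047), 'cam_to_world': array([[  -0.682,    0.563,   -0.468, 1252.839],
       [   0.732,    0.525,   -0.435,  653.9  ],
       [   0.001,   -0.639,   -0.77 , 1339.273],
       [   0.   ,    0.   ,    0.   ,    1.   ]])}
top {'fx': array(484.645), 'fy': array(484.645), 'cx': array(261.482), 'cy': array(194.644), 'cam_to_world': array([[   0.015,   -0.996,    0.082,  374.15 ],
       [  -1.   ,   -0.014,    0.017,  -32.467],
       [  -0.016,   -0.082,   -0.996, 1830.729],
       [   0.   ,    0.   ,    0.   ,    1.   ]])}
wrist {'fx': array(275.408), 'fy': array(275.408), 'cx': array(257.561), 'cy': array(189.715), 'mount': array([[  -0.   ,   -0.956,   -0.293,   74.387],
       [   1.   ,   -0.   ,   -0.001,    1.716],
       [   0.001,   -0.293,    0.956, -131.843],
       [   0.   ,    0.   ,    0.   ,    1.   ]])}
{'time': 0.1, 'joint_pos': array([63.632,  7.512, 85.324, -0.   , 87.261, -4.894]), 'qd': array([ 0.066, -0.179, -0.059,  0.04 ,  0.038, -0.054]), 'joint_efforts': array([  0.   , -57.095, -50.194,  -0.   ,   0.008,   0.   ]), 'tool_pos': array([219.419, 557.924, 241.329]), 'tcp_rot': array([-179.904,   -0.008,  158.526]), 'ft_force': array([-1.072, -0.783, -0.419]), 'wrist_torque': array([-0.02 , -0.04 ,  0.008]), 'finger_gap': 85.04743703978085}
```

View pics/scene0.png

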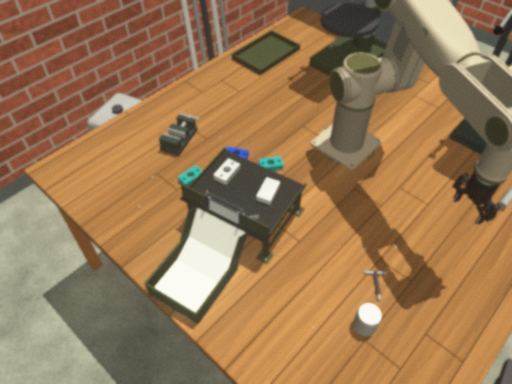

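View pics/top0.png

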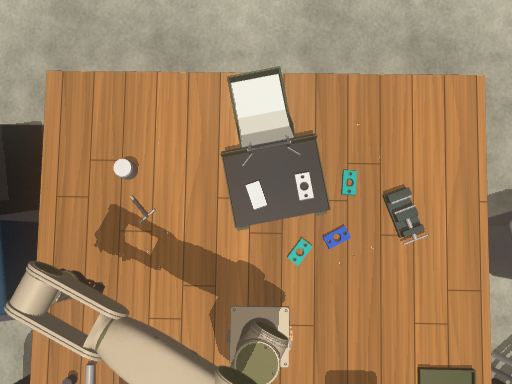

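The scene view shows the chute with its tray towards the lower left. In the top view the candidates are:
- white drilled plate on the table at (304,186)
- white blank on the table at (257,194)
- turquoise parts on the bench at (349,182) and (300,251)
- blue part on the bench at (337,237)

By the description I choose the white one with holes at (304,186). I'll check it in a close crop and measure it.

```bash
cat > h.py <<'E'
import numpy as np, cv2
from bench import telemetry, viewer, r
np.set_printoptions(precision=1,suppress=True)
def ray(cam,T,uv):
    d=np.array([(uv[0]-cam['cx'])/cam['fx'],(uv[1]-cam['cy'])/cam['fy'],1.]); return T[:3,3],T[:3,:3]@d
def onplane(cam,T,uv,z):
    o,d=ray(cam,T,uv); return o+d*(z-o[2])/d[2]
def proj(cam,T,p):
    q=np.linalg.inv(T)@np.append(p,1); return np.array([cam['fx']*q[0]/q[2]+cam['cx'],cam['fy']*q[1]/q[2]+cam['cy']])
E
python3 - <<'E'
from h import *
t=cv2.imread('pics/top0.png'); cv2.imwrite('pics/top0c.png',cv2.resize(t[60:240,210:370],None,fx=3.3,fy=3.3,interpolation=cv2.INTER_CUBIC))
s=cv2.imread('pics/scene0.png'); cv2.imwrite('pics/scene0c.png',cv2.resize(s[130:330,140:320],None,fx=3,fy=3,interpolation=cv2.INTER_CUBIC))
for n,im in(('top',t),('scene',s)):
    c=viewer.camera_model(n);T=np.array(c['cam_to_world'])
    hsv=cv2.cvtColor(im,cv2.COLOR_BGR2HSV)
    m=((hsv[...,2]>190)&(hsv[...,1]<40)).astype(np.uint8)
    k,_=cv2.findContours(m,cv2.RETR_EXTERNAL,cv2.CHAIN_APPROX_NONE)
    for q in k:
        if cv2.contourArea(q)<60: continue
        (u,v),wh,a=cv2.minAreaRect(q)
        box=cv2.boxPoints(((u,v),wh,a))
        P=np.array([onplane(c,T,b,165)[:2] for b in box])
        if n=='top': print(n,(u,v),wh,P.mean(0),np.linalg.norm(P-np.roll(P,1,0),axis=1), [np.degrees(np.arctan2(*(P[i]-P[i-1])[::-1])) for i in (1,2)])
        else: print(n,(u,v),wh,onplane(c,T,(u,v),165))
E
```

```text
top (255.8500213623047, 194.55001831054688) (25.61444854736328, 13.914020538330078) [511.7  16.1] [88.7 48.1 88.7 47.9] [np.float64(-70.67425693832077), np.float64(-160.7604958573476)]
top (303.8610534667969, 185.6455535888672) (25.82147216796875, 14.080184936523438) [ 544.9 -149. ] [89.4 48.7 89.4 48.5] [np.float64(-78.37125191439158), np.float64(-168.8685438470396)]
top (122.0, 167.5) (17.0, 16.0) [599.6 483.8] [59.7 56.1 59.7 55.9] [np.float64(-89.26128073682273), np.float64(-177.82751427717915)]
top (259.76959228515625, 104.10198974609375) (53.21718978881836, 48.68486022949219) [830.2   7.7] [190.1 171.4 190.1 169.8] [np.float64(-78.27362488808599), np.float64(-168.66236559176397)]
scene (369.5000305175781, 314.0000305175781) (23.33452033996582, 19.091880798339844) [653.1 521.3 165. ]
scene (199.98361206054688, 261.2853088378906) (54.45159149169922, 92.9821548461914) [857.9  58.5 165. ]
scene (267.9000549316406, 188.7000274658203) (14.758047103881836, 22.807889938354492) [511.2  18.2 165. ]
scene (226.3606414794922, 168.96719360351562) (13.059762001037598, 24.070934295654297) [ 543.7 -148.3  165. ]
scene (112.71400451660156, 106.42411804199219) (17.184192657470703, 50.18565368652344) [ 616.1 -717.   165. ]
```

```bash
sleep 1
```

```text
(no output)
```

View pics/top0c.png

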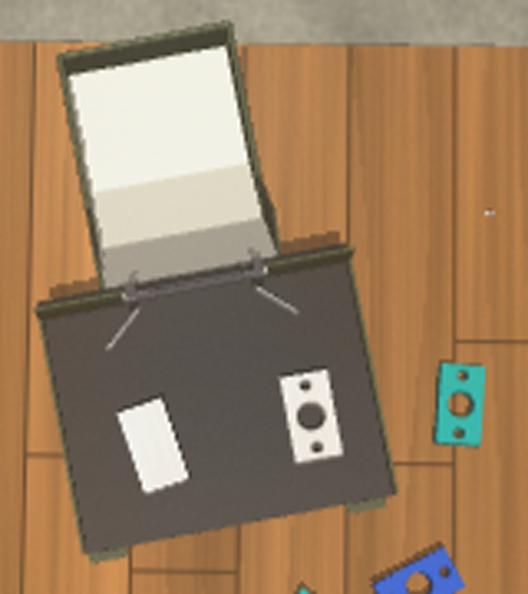

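View pics/scene0c.png

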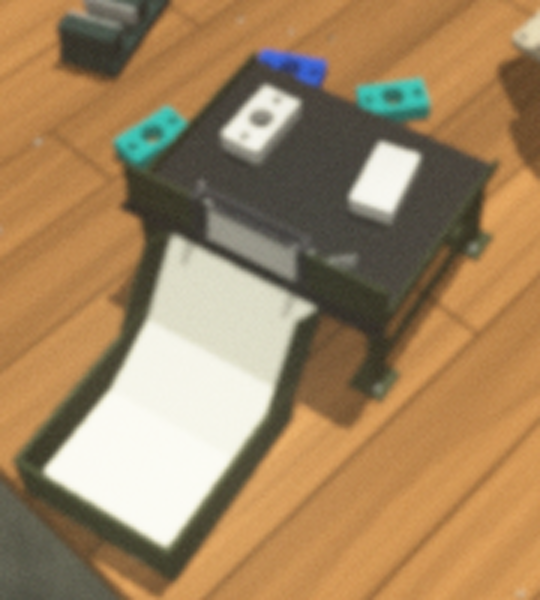

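The crop confirms three holes in the white plate (crop pixel 311,415), while the blank at (152,445) is plain. Next I'll measure the chute pose from the table, the ramp and the hinge posts.

Run:
```python
from h import *
c=viewer.camera_model('top');T=np.array(c['cam_to_world'])
cs=viewer.camera_model('scene');Ts=np.array(cs['cam_to_world'])
f=lambda u,v,z:onplane(c,T,(210+(u+.5)/3.3-.5,60+(v+.5)/3.3-.5),z)
g=lambda u,v,z:onplane(cs,Ts,(140+(u+.5)/3-.5,130+(v+.5)/3-.5),z)
# table rear corners (open edge): z 140ish, lips 155
A=f(87,552,155);B=f(395,493,155);print('open end',A,B,np.linalg.norm(A-B))
C=f(38,308,200);D=f(352,250,200);print('screen top',C,D,np.linalg.norm(C-D))
E=f(102,283,140);F=f(277,252,140)
# tray outer far corners z=76
G=f(58,58,76);H=f(232,24,76);print('tray far',G,H,np.linalg.norm(G-H))
for p,q in((A,B),(C,D),(G,H)):
    d=q-p; print('ang x axis',np.degrees(np.arctan2(d[1],d[0]))+90,'mid',(p+q)/2)
print('deflectors tips left,right',f(107,348,160),f(297,313,160),'ends',f(138,309,160),f(256,288,160))
print('posts',f(130,285,210),f(258,262,210))
print('scene posts',g(201,185,210),g(309,243,210),'screen ends', g(125,165,200),g(390,290,200),'open end',g(256,55,155),g(495,163,155))
# dark table mask
im=cv2.imread('pics/top0.png');hsv=cv2.cvtColor(im,cv2.COLOR_BGR2HSV)
m=((hsv[...,2]<120)&(hsv[...,1]<75)).astype(np.uint8); m[:130]=0;m[235:]=0;m[:,:215]=0;m[:,335:]=0
k,_=cv2.findContours(m,cv2.RETR_EXTERNAL,cv2.CHAIN_APPROX_NONE);q=max(k,key=cv2.contourArea)
b=cv2.boxPoints(cv2.minAreaRect(q));print(b);P=np.array([onplane(c,T,x,150)[:2] for x in b]);print(P,np.linalg.norm(P-np.roll(P,1,0),axis=1),P.mean(0))
```

```text
open end [399.3  83.1 155. ] [ 465.8 -238.3  155. ] 328.20181835751293
screen top [649.1 135.5 200. ] [ 713.7 -187.6  200. ] 329.4853591450032
tray far [954.5 132.1  76. ] [995.6 -63.   76. ] 199.43516243538195
ang x axis 11.69078665494689 mid [432.6 -77.6 155. ]
ang x axis 11.3038794719277 mid [681.4 -26.  200. ]
ang x axis 11.901321070769185 mid [975.   34.6  76. ]
deflectors tips left,right [614.2  65.9 160. ] [ 654.  -133.9  160. ] ends [656.1  33.9 160. ] [680.1 -90.4 160. ]
posts [672.5  40.5 210. ] [698.  -90.4 210. ]
scene posts [682.7 -94.6 210. ] [659.5  44.7 210. ] screen ends [ 715.2 -183.1  200. ] [640.9 141.4 200. ] open end [ 468.  -232.8  155. ] [403.2  91.  155. ]
[[218.4 142. ]
 [313.6 123.7]
 [330.5 211.8]
 [235.3 230.1]]
[[ 696.6  151.4]
 [ 765.9 -182.3]
 [ 456.7 -243. ]
 [ 388.4   85.6]] [315.1 340.8 315.1 335.5] [576.9 -47.1]
```

Chute frame from three independent features (screen ends, tray, deflector tips): origin about (685, -23), yaw about 11.5°. In chute coordinates the plate is about (-163, -95) at yaw about 0°, and the blank about (-162, +74). My plan has three steps:
1. Push the plate's right long side toward +y until it is in line with the mouth.
2. Push its rear face forward through the flap.
3. Retract.

First I'll move above the gap between the plate and the right lip.

```bash
cat >> h.py <<'E'
from scipy.spatial.transform import Rotation as Rn
O=np.array([685.,-23.3]);YAW=11.5
a=np.radians(YAW);EX=np.array([np.cos(a),np.sin(a)]);EY=np.array([-np.sin(a),np.cos(a)])
def c2w(x,y): return O+x*EX+y*EY
def w2c(p): d=np.asarray(p)[:2]-O; return np.array([d@EX,d@EY])
def shift(x,y,z,yaw,s=None):
    s=s or telemetry.sense(); R=Rn.from_euler('xyz',s['tcp_rot'],degrees=True)
    p=np.append(c2w(x,y),z); t=R.inv().apply(p-s['tool_pos'])/10
    Rt=Rn.from_euler('xyz',[180,0,yaw],degrees=True)
    print('shift cm',np.round(t,2),'turn',np.round((R.inv()*Rt).as_rotvec(),3),'world',p,'now chute',w2c(s['tool_pos']),s['tool_pos'],'t',s['time'])
def wristcam():
    s=telemetry.sense();c=viewer.camera_model('wrist');im=viewer.snapshot('wrist')[:,:,::-1].copy()
    T=np.eye(4);T[:3,:3]=Rn.from_euler('xyz',s['tcp_rot'],degrees=True).as_matrix();T[:3,3]=s['tool_pos']
    return c,T@np.array(c['mount']),im,s
E
python3 -c "
from h import *
shift(-163,-142,262,101.5)"
```

```text
shift cm [-58.7 -57.8  -2. ] turn [-0.  0.  1.] world [ 553.6 -194.9  262. ] now chute [-340.4  662.4] [219.4 557.9 241.3] t 0.1
```

```bash
python3 -m inch '[[[-58.7,-57.8,-2],[0,0,1.0],0.45],[[-58.7,-57.8,-2],[0,0,1.0],0.45],[[-58.7,-57.8,-2],[0,0,1.0],0.45],[[-58.7,-57.8,-2],[0,0,1.0],0.45],[[-58.7,-57.8,-2],[0,0,1.0],0.45],[[-58.7,-57.8,-2],[0,0,1.0],0.45],[[-58.7,-57.8,-2],[0,0,1.0],0.45],[[-58.7,-57.8,-2],[0,0,1.0],0.45],[[-58.7,-57.8,-2],[0,0,1.0],0.45],[[-58.7,-57.8,-2],[0,0,1.0],0.45],[[-58.7,-57.8,-2],[0,0,1.0],0.45],[[-58.7,-57.8,-2],[0,0,1.0],0.45],[[-58.7,-57.8,-2],[0,0,1.0],0.45],[[-58.7,-57.8,-2],[0,0,1.0],0.45],[[-58.7,-57.8,-2],[0,0,1.0],0.45],[[-58.7,-57.8,-2],[0,0,1.0],0.45],[[-58.7,-57.8,-2],[0,0,1.0],0.45],[[-58.7,-57.8,-2],[0,0,1.0],0.45],[[-58.7,-57.8,-2],[0,0,1.0],0.45],[[-58.7,-57.8,-2],[0,0,1.0],0.45]]' 20; python3 -c "
from h import *
shift(-163,-142,262,101.5)
c,T,im,s=wristcam(); cv2.imwrite('pics/w1.png',im); print(s['ft_force'],s['finger_gap'])"
```

```text
time: 2.1
tool_pos: [554.0, -193.3, 262.0]
tcp_rot: [-180.0, -0.0, 101.3]
ft_force: [0.3, -0.3, 0.3]
finger_gap: 38.2
shift cm [-0.2 -0.1  0. ] turn [-0. -0. -0.] world [ 553.6 -194.9  262. ] now chute [-162.3 -140.4] [ 554.  -193.3  262. ] t 2.1
[ 0.3 -0.3  0.3] 38.2289024311938
```

View pics/w1.png

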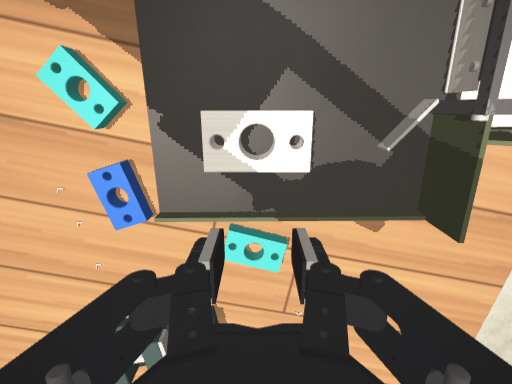

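The wrist view shows the drilled plate at (201–313, 110–172), the lip at row ~216 and the fingers at (215,232) and (303,232). I'll measure the plate and lip from here.

```bash
cat >> h.py <<'E'
def plates(c,T,im,amin=400):
    hsv=cv2.cvtColor(im,cv2.COLOR_BGR2HSV);m=((hsv[...,2]>120)&(hsv[...,1]<30)).astype(np.uint8)
    k,_=cv2.findContours(m,cv2.RETR_EXTERNAL,cv2.CHAIN_APPROX_SIMPLE)
    for q in k:
        if cv2.contourArea(q)<amin: continue
        P=np.array([w2c(onplane(c,T,x,165)) for x in q[:,0,:].astype(float)],np.float32)
        (x,y),wh,an=cv2.minAreaRect(P)
        print('px',q[:,0].min(0),q[:,0].max(0),'chute',np.round([x,y],1),'size',np.round(wh,1),'ang',round(an,1))
E
python3 - <<'E'
from h import *
s=telemetry.sense();c=viewer.camera_model('wrist');im=cv2.imread('pics/w1.png')
T=np.eye(4);T[:3,:3]=Rn.from_euler('xyz',s['tcp_rot'],degrees=True).as_matrix();T[:3,3]=s['tool_pos'];T=T@np.array(c['mount'])
plates(c,T,im)
for n,uv,z in(('lip a',(157,217),155),('lip b',(424,217),155),('lip/plate bottom edge table end L',(137,5),140),('tableend R',(155,212),140),('defl tip',(383,148),160),('defl end',(437,100),160),('post?',(486,118),140)):
    print(n,w2c(onplane(c,T,uv,z)))
cv2.imwrite('pics/w1c.png',cv2.resize(im[100:300,180:340],None,fx=3,fy=3,interpolation=cv2.INTER_CUBIC))
E
```

```text
px [200 110] [313 172] chute [-162.   -93.4] size [50.8 91.6] ang 89.8
px [148 108] [198 167] chute [-237.5  -94.8] size [22.6 56.8] ang 41.9
px [378  98] [438 151] chute [-39.1 -79.1] size [55.9 11.5] ang 48.6
px [472  34] [511 126] chute [ 21.2 -50.9] size [30.3 69.3] ang 14.9
px [445   0] [489  98] chute [ -1.7 -26.1] size [26.4 67.3] ang 1.1
lip a [-255.4 -164.1]
lip b [  -5.3 -165. ]
lip/plate bottom edge table end L [-257.    12.7]
tableend R [-262.7 -165. ]
defl tip [-54.3 -99.5]
defl end [-15.8 -60.9]
post? [ 43.2 -76.1]
```

View pics/w1c.png

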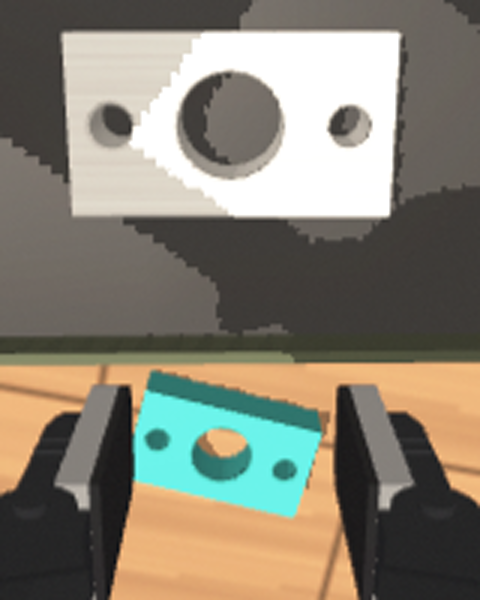

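Size reads 91.6 x 50.8 and the lip is at y = -165, so this agrees with the top view. The plate is at (-162, -93.4) with yaw about 0, leaving a 46 mm gap for the 22 mm wide pads. Now I'll descend into the gap.

```bash
python3 -m inch '[[[-0.2,0,3.5],[0,0,0],0.45],[[-0.2,0,6.5],[0,0,0],0.45],[[-0.2,0,8.5],[0,0,0],0.45],[[-0.2,0,9.5],[0,0,0],0.45],[[-0.2,0,10.2],[0,0,0],0.45],[[-0.2,0,10.7],[0,0,0],0.45],[[-0.2,0,11],[0,0,0],0.45],[[-0.2,0,11],[0,0,0],0.45]]'; python3 -c "
from h import *
shift(-162,-142,152,101.5)
c,T,im,s=wristcam(); cv2.imwrite('pics/w2.png',im); plates(c,T,im)"
```

```text
time: 2.95
tool_pos: [555.0, -196.4, 152.8]
tcp_rot: [180.0, 0.0, 101.2]
ft_force: [1.3, 0.4, 0.2]
finger_gap: 38.5
shift cm [ 0.2 -0.   0.1] turn [ 0.  0. -0.] world [ 554.6 -194.7  152. ] now chute [-161.9 -143.7] [ 555.  -196.4  152.8] t 2.95
px [146 107] [362 218] chute [-161.8  -93.4] size [49.9 90.2] ang 89.7
```

View pics/w2.png

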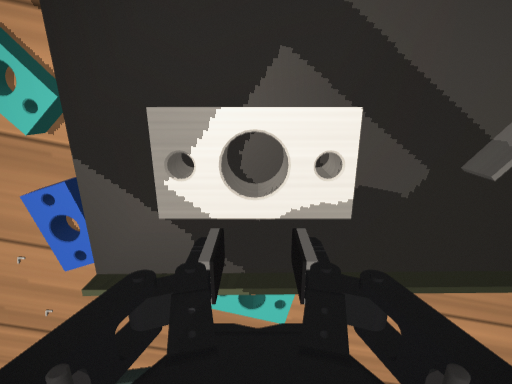

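There is no contact and the fingers stand in the gap, with the lip at row ~285. Now the lateral push, smoothly, with a check partway.

```bash
python3 -m inch '[[[0.6,0,0],[0,0,0],0.45],[[1.1,0,0],[0,0,0],0.45],[[1.5,0,0],[0,0,0],0.45],[[1.9,0,0],[0,0,0],0.45],[[2.4,0,0],[0,0,0],0.45],[[3.0,0,0],[0,0,0],0.45],[[3.6,0,0],[0,0,0],0.45],[[4.2,0,0],[0,0,0],0.45],[[4.8,0,0],[0,0,0],0.45],[[5.3,0,0],[0,0,0],0.45],[[5.6,0,0],[0,0,0],0.45],[[5.6,0,0],[0,0,0],0.45]]'; python3 -c "
from h import *
shift(-162,-37.4,152,101.5)
c,T,im,s=wristcam(); cv2.imwrite('pics/w3.png',im); plates(c,T,im)"
```

```text
time: 4.2
tool_pos: [543.5, -140.6, 152.1]
tcp_rot: [-180.0, -0.0, 101.3]
ft_force: [0.4, -0.9, 0.6]
finger_gap: 38.3
shift cm [ 4.9 -0.   0. ] turn [-0. -0. -0.] world [533.7 -92.2 152. ] now chute [-162.   -86.8] [ 543.5 -140.6  152.1] t 4.2
px [150 136] [360 244] chute [-161.6  -49. ] size [51.2 90.3] ang 89.8
```

View pics/w3.png

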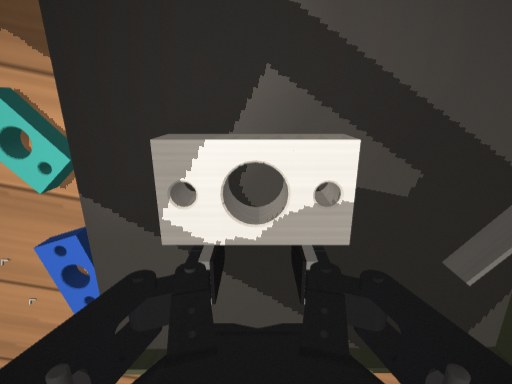

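The plate slid straight with its yaw unchanged and the centre is now at y ≈ -49. About 4.8 cm remains.

```bash
python3 -m inch '[[[0.3,0,0],[0,0,0],0.45],[[0.8,0,0],[0,0,0],0.45],[[1.4,0,0],[0,0,0],0.45],[[2.0,0,0],[0,0,0],0.45],[[2.6,0,0],[0,0,0],0.45],[[3.2,0,0],[0,0,0],0.45],[[3.8,0,0],[0,0,0],0.45],[[4.3,0,0],[0,0,0],0.45],[[4.6,0,0],[0,0,0],0.45],[[4.8,0,0],[0,0,0],0.45],[[4.8,0,0],[0,0,0],0.45]]'; python3 -c "
from h import *
shift(-162,-37.4,152,101.5)
c,T,im,s=wristcam(); cv2.imwrite('pics/w4.png',im); plates(c,T,im)
im=viewer.snapshot('top')[:,:,::-1]; c=viewer.camera_model('top');plates(c,np.array(c['cam_to_world']),im,60)
cv2.imwrite('pics/top4.png',cv2.resize(im[60:260,200:370],None,fx=3,fy=3,interpolation=cv2.INTER_CUBIC))"
```

```text
time: 5.35
tool_pos: [534.4, -94.1, 152.3]
tcp_rot: [180.0, -0.0, 101.2]
ft_force: [0.6, 0.3, -0.0]
finger_gap: 38.5
shift cm [ 0.2 -0.   0. ] turn [ 0. -0. -0.] world [533.7 -92.2 152. ] now chute [-161.7  -39.3] [534.4 -94.1 152.3] t 5.35
px [151 139] [360 244] chute [-161.2   -2.2] size [50.1 90.4] ang 89.7
px [133   0] [374  86] chute [-160.3   65.4] size [89.2 30.6] ang 7.8
px [ 85 365] [ 92 383] chute [-653.3  737.1] size [23.7 59. ] ang 79.7
px [271 188] [287 204] chute [-178.9   -2.5] size [57.7 48.5] ang 3.1
px [245 181] [262 208] chute [-161.4   73.8] size [87.6 49.2] ang 7.8
px [114 159] [130 176] chute [ 17.4 514. ] size [56.4 59.7] ang 79.3
px [231  74] [284 118] chute [177.3   2.8] size [132.4 167.8] ang 0.2
```

View pics/w4.png

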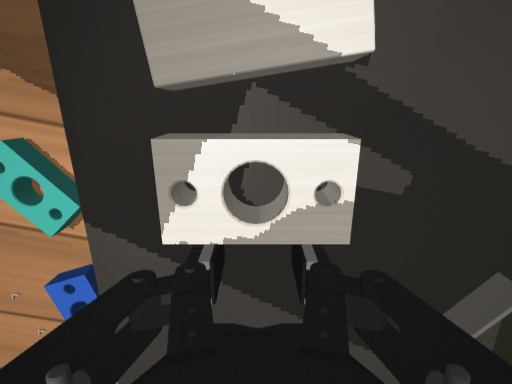

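View pics/top4.png

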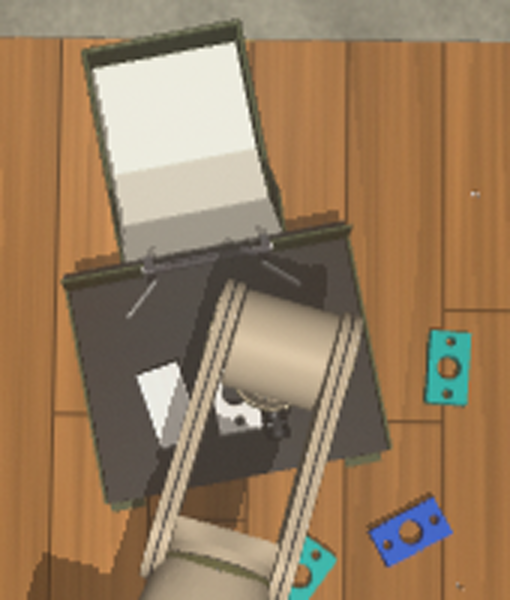

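The plate is at about (-161, -2) with yaw ≈ 0, on the mouth line. The top view still reads the blank at its original place (-161, 74, 7.8°). Next I back off, lift clear, turn 90° and come over behind the plate with the fingers nearly closed.

```bash
python3 -m inch '[[[-1.5,0,0],[0,0,0],0.45],[[-3,0,0],[0,0,0],0.45],[[-3,0,-3],[0,0,0],0.45],[[-3,0,-7],[0,0,0],0.45],[[-3,0,-9],[0,0,0.1],0.12],[[0,-3,-9],[0,0,0.25],0.12],[[3.5,-5,-9],[0,0,0.4],0.12],[[3.9,-7.6,-9],[0,0,0.55],0.12],[[3.9,-7.6,-9],[0,0,0.7],0.12],[[3.9,-7.6,-9],[0,0,0.85],0.12],[[3.9,-7.6,-9],[0,0,1.0],0.12],[[3.9,-7.6,-9],[0,0,1.15],0.12],[[3.9,-7.6,-9],[0,0,1.3],0.12],[[3.9,-7.6,-9],[0,0,1.45],0.12],[[3.9,-7.6,-9],[0,0,1.566],0.12],[[3.9,-7.6,-9],[0,0,1.566],0.12],[[3.9,-7.6,-9],[0,0,1.566],0.12]]'; python3 -c "
from h import *
c,T,im,s=wristcam(); cv2.imwrite('pics/w5.png',im); plates(c,T,im)
shift(-238,-2,158,11.5)"
```

```text
time: 7.15
tool_pos: [452.5, -71.8, 242.4]
tcp_rot: [180.0, -0.0, 11.7]
ft_force: [0.5, -0.7, 0.2]
finger_gap: 10.4
px [197 172] [235 216] chute [-231.5   32.5] size [29.  32.4] ang 68.2
px [223  35] [298 189] chute [-170.5   -0.7] size [ 53.4 109.2] ang 88.7
px [103  32] [207 169] chute [-161.5   72.4] size [90.4 55.2] ang 8.7
shift cm [-0.1  0.1  8.4] turn [ 0. -0.  0.] world [452.2 -72.7 158. ] now chute [-237.5   -0.9] [452.4 -71.6 242.4] t 7.2
```

View pics/w5.png

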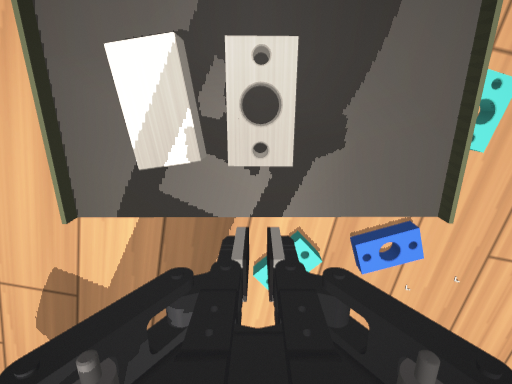

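The plate sits at (225–298, 36–166) and the fingers at (242,232) and (274,232), behind it. My mask merged a finger, so I'll check the plate's corners directly.

Run:
```python
from h import *
s=telemetry.sense();c=viewer.camera_model('wrist')
T=np.eye(4);T[:3,:3]=Rn.from_euler('xyz',s['tcp_rot'],degrees=True).as_matrix();T[:3,3]=s['tool_pos'];T=T@np.array(c['mount'])
P=np.array([w2c(onplane(c,T,u,165)) for u in((225,36),(298,36),(293,166),(228,166))]);print(P,P.mean(0))
print('table end',w2c(onplane(c,T,(260,217),140)),'lips',w2c(onplane(c,T,(67,222),155)),w2c(onplane(c,T,(450,222),155)))
shift(-238,-2,158,11.5)
```

```text
[[-116.6   22.5]
 [-116.5  -27. ]
 [-206.4  -27.2]
 [-206.5   23.1]] [-161.5   -2.2]
table end [-259.6   -2.2] lips [-258.3  164.7] [-257.6 -166.3]
shift cm [-0.1  0.1  8.4] turn [ 0. -0.  0.] world [452.2 -72.7 158. ] now chute [-237.5   -0.9] [452.4 -71.6 242.4] t 7.2
```

```bash
python3 -m inch '[[[0,0.1,3.5],[0,0,0],0.12],[[0,0.1,6],[0,0,0],0.12],[[0,0.1,7.4],[0,0,0],0.12],[[0,0.1,8],[0,0,0],0.12],[[0,0.1,8.4],[0,0,0],0.12],[[0,0.1,8.4],[0,0,0],0.12]]'; python3 -c "
from h import *
c,T,im,s=wristcam(); cv2.imwrite('pics/w6.png',im); plates(c,T,im)
shift(-33,-2,158,11.5);print(s['ft_force'])"
```

```text
time: 7.8
tool_pos: [452.9, -72.0, 158.8]
tcp_rot: [180.0, -0.0, 11.5]
ft_force: [-0.0, -0.4, 0.0]
finger_gap: 10.1
px [199   0] [325 202] chute [-163.6   -1.9] size [50.  84.7] ang 89.7
px [0 0] [165 208] chute [-162.2   74.6] size [88.4 49.8] ang 8.4
shift cm [20.4  0.1  0.1] turn [ 0. -0.  0.] world [653.1 -31.8 158. ] now chute [-237.    -1.5] [453.1 -72.  159.3] t 7.85
[-0.  -0.4  0. ]
```

View pics/w6.png

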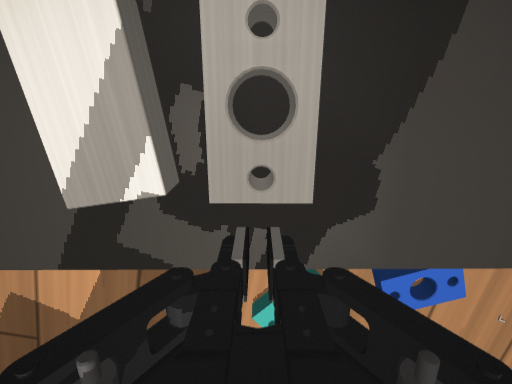

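No contact, and the plate is straight ahead. By ray estimate the linkage sits above z ≈ 188 where it passes the blank (top at 165). Now the first part of the forward push.

```bash
python3 -m inch '[[[0.6,0.05,0],[0,0,0],0.12],[[1.4,0.05,0],[0,0,0],0.12],[[1.9,0.05,0],[0,0,0],0.12],[[2.4,0.05,0],[0,0,0],0.12],[[3.0,0.05,0],[0,0,0],0.12],[[3.7,0.05,0],[0,0,0],0.12],[[4.4,0.05,0],[0,0,0],0.12],[[5.1,0.05,0],[0,0,0],0.12],[[5.8,0.05,0],[0,0,0],0.12],[[6.5,0.05,0],[0,0,0],0.12],[[7.2,0.05,0],[0,0,0],0.12],[[7.9,0.05,0],[0,0,0],0.12],[[8.6,0.05,0],[0,0,0],0.12],[[9.3,0.05,0],[0,0,0],0.12],[[9.8,0.05,0],[0,0,0],0.12],[[10.1,0.05,0],[0,0,0],0.12],[[10.1,0.05,0],[0,0,0],0.12]]'; python3 -c "
from h import *
c,T,im,s=wristcam(); cv2.imwrite('pics/w7.png',im); plates(c,T,im)
shift(-33,-2,158,11.5);print(s['ft_force'])"
```

```text
time: 9.55
tool_pos: [552.1, -52.0, 158.2]
tcp_rot: [-180.0, -0.0, 11.5]
ft_force: [1.1, 0.0, 0.5]
finger_gap: 10.3
px [ 45 204] [174 321] chute [-139.8   73.1] size [61.7 59.9] ang 8.4
px [162  38] [321 267] chute [-87.    8.5] size [ 70.2 106.5] ang 90.0
px [411   0] [488  88] chute [-38.7 -76.6] size [48.1 12.3] ang 48.3
px [20  0] [124  90] chute [-37.3  76.3] size [12.6 54.3] ang 42.0
shift cm [10.3  0.   0. ] turn [-0. -0.  0.] world [653.1 -31.8 158. ] now chute [-136.1   -1.7] [551.9 -52.1 158.1] t 9.6
[1.1 0.  0.5]
```

View pics/w7.png

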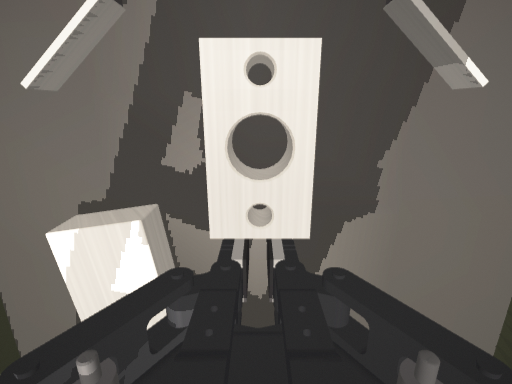

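The plate at (200–321, 38–238) is square and centred between the deflectors. Continue the push through the flap.

```bash
python3 -m inch '[[[0.4,0,0],[0,0,0],0.12],[[1.0,0,0],[0,0,0],0.12],[[1.7,0,0],[0,0,0],0.12],[[2.4,0,0],[0,0,0],0.12],[[3.1,0,0],[0,0,0],0.12],[[3.8,0,0],[0,0,0],0.12],[[4.5,0,0],[0,0,0],0.12],[[5.2,0,0],[0,0,0],0.12],[[5.9,0,0],[0,0,0],0.12],[[6.6,0,0],[0,0,0],0.12],[[7.3,0,0],[0,0,0],0.12],[[8.0,0,0],[0,0,0],0.12],[[8.6,0,0],[0,0,0],0.12],[[9.0,0,0],[0,0,0],0.12],[[9.3,0,0],[0,0,0],0.12],[[9.3,0,0],[0,0,0],0.12]]'; python3 -c "
from h import *
c,T,im,s=wristcam(); cv2.imwrite('pics/w8.png',im)
shift(-33,-2,158,11.5);print(s['ft_force'])
im=viewer.snapshot('scene')[:,:,::-1];cv2.imwrite('pics/scene8.png',cv2.resize(im[130:330,140:320],None,fx=3,fy=3,interpolation=cv2.INTER_CUBIC))"
```

```text
time: 11.2
tool_pos: [643.2, -33.6, 158.5]
tcp_rot: [180.0, -0.0, 11.5]
ft_force: [0.2, -0.7, -0.1]
finger_gap: 9.9
shift cm [1.  0.  0.1] turn [ 0. -0.  0.] world [653.1 -31.8 158. ] now chute [-43.1  -1.7] [643.1 -33.6 158.5] t 11.25
[ 0.2 -0.7 -0.1]
```

View pics/w8.png

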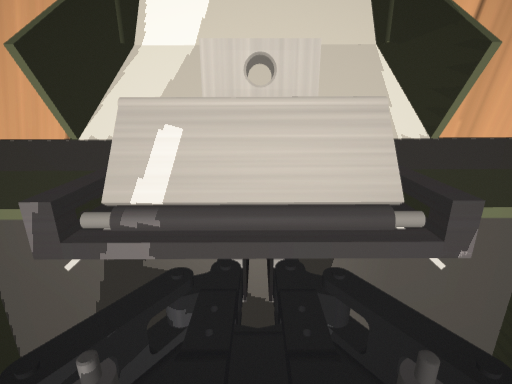

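View pics/scene8.png

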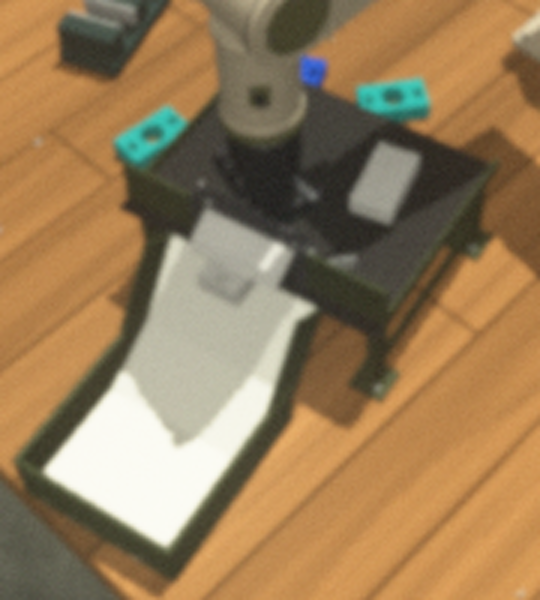

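The plate's front now protrudes under the raised flap (wrist pixel (260,68)) with its centre around x ≈ +13. The force is near zero. The linkage's forward extent is about 11 mm, so I can go on another ~11 mm and stay short of the lintel (x = -16).

```bash
python3 -m inch '[[[0.3,0,0],[0,0,0],0.12],[[0.6,0,0],[0,0,0],0.12],[[0.9,0,0],[0,0,0],0.12],[[1.1,0,0],[0,0,0],0.12],[[1.1,0,0],[0,0,0],0.12],[[1.1,0,0],[0,0,0],0.12],[[1.1,0,0],[0,0,0],0.12]]'; python3 -c "
from h import *
c,T,im,s=wristcam(); cv2.imwrite('pics/w9.png',im)
shift(-33,-2,158,11.5);print(s['ft_force'])
im=viewer.snapshot('scene')[:,:,::-1];cv2.imwrite('pics/scene9.png',cv2.resize(im[130:330,140:320],None,fx=3,fy=3,interpolation=cv2.INTER_CUBIC))"
```

```text
time: 12.0
tool_pos: [653.7, -31.4, 158.3]
tcp_rot: [180.0, -0.0, 11.5]
ft_force: [-0.1, -0.7, -0.4]
finger_gap: 10.1
shift cm [-0.1  0.   0. ] turn [ 0. -0.  0.] world [653.1 -31.8 158. ] now chute [-32.3  -1.7] [653.7 -31.4 158.3] t 12.05
[-0.1 -0.7 -0.4]
```

View pics/w9.png

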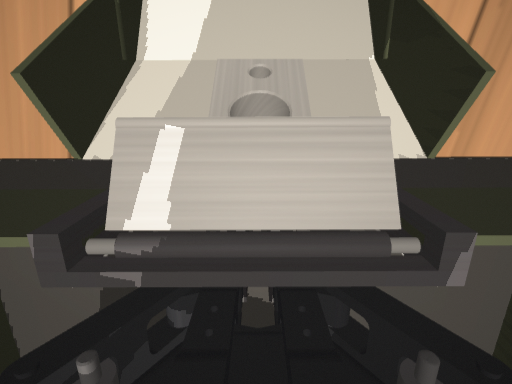

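View pics/scene9.png

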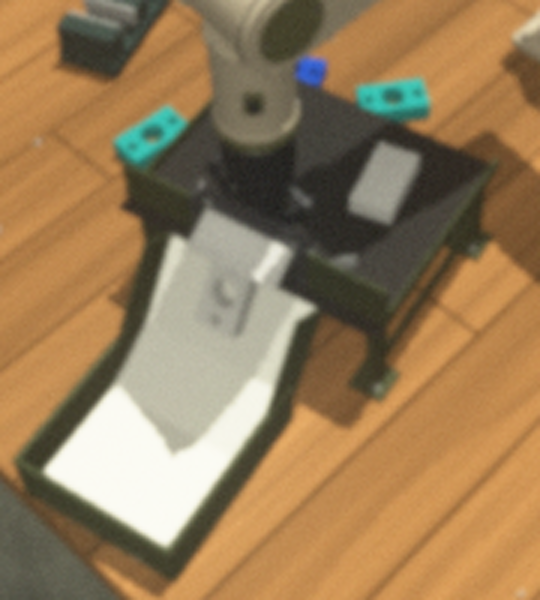

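The plate has tipped onto the ramp; its bore shows at wrist pixel (260,105). I'll let time pass to see whether it is sliding.

```bash
python3 -m inch '[[[0,0,0],[0,0,0],0.12],[[0,0,0],[0,0,0],0.12],[[0,0,0],[0,0,0],0.12],[[0,0,0],[0,0,0],0.12],[[0,0,0],[0,0,0],0.12]]'; python3 -c "
from h import *
c,T,im,s=wristcam(); cv2.imwrite('pics/w10.png',im)
print(s['ft_force'])
im=viewer.snapshot('scene')[:,:,::-1];cv2.imwrite('pics/scene10.png',cv2.resize(im[130:330,140:320],None,fx=3,fy=3,interpolation=cv2.INTER_CUBIC))"
```

```text
time: 12.6
tool_pos: [653.5, -31.5, 158.3]
tcp_rot: [-180.0, -0.0, 11.5]
ft_force: [-0.8, 0.4, 0.0]
finger_gap: 9.9
[-0.8  0.4  0. ]
```

View pics/w10.png

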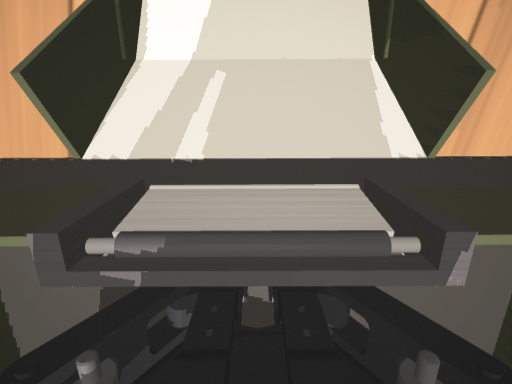

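View pics/scene10.png

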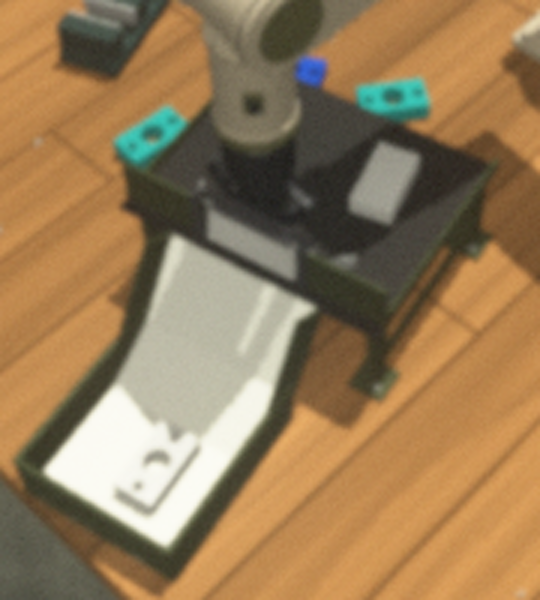

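The plate lies in the tray (scene crop (157,468)) and the flap is down. Now I draw the fingers straight back, then lift.

```bash
python3 -m inch '[[[-1,0,0],[0,0,0],0.12],[[-3,0,0],[0,0,0],0.12],[[-6,0,0],[0,0,0],0.12],[[-9,0,0],[0,0,0],0.12],[[-12,0,0],[0,0,0],0.12],[[-14,0,0],[0,0,0],0.12],[[-15,0,-1],[0,0,0],0.12],[[-16,0,-4],[0,0,0],0.12],[[-18,0,-8],[0,0,0],0.12],[[-20,0,-11],[0,0,0],0.12],[[-22,0,-13],[0,0,0],0.12],[[-23,0,-14],[0,0,0],0.12],[[-23,0,-14],[0,0,0],0.12],[[-23,0,-14],[0,0,0],0.12],[[-23,0,-14],[0,0,0],0.12]]'; python3 -c "
from h import *
c,T,im,s=wristcam(); cv2.imwrite('pics/w11.png',im)
print(s['ft_force'],w2c(s['tool_pos']))
im=viewer.snapshot('top')[:,:,::-1];c=viewer.camera_model('top');plates(c,np.array(c['cam_to_world']),im,60);cv2.imwrite('pics/top11.png',cv2.resize(im[60:260,80:450],None,fx=2.1,fy=2.1))
im=viewer.snapshot('scene')[:,:,::-1];cv2.imwrite('pics/scene11.png',cv2.resize(im[130:330,140:320],None,fx=3,fy=3,interpolation=cv2.INTER_CUBIC))"
```

```text
time: 14.2
tool_pos: [428.0, -77.1, 296.5]
tcp_rot: [-179.9, 0.1, 11.5]
ft_force: [0.1, 0.4, -0.2]
finger_gap: 10.5
[ 0.1  0.4 -0.2] [-262.6   -1.4]
px [ 85 365] [ 92 383] chute [-653.7  736.3] size [23.3 59.5] ang 77.6
px [245 181] [263 208] chute [-162.    73.7] size [88.7 49.2] ang 7.8
px [114 159] [131 176] chute [ 17.2 512.2] size [59.4 60.3] ang 80.8
px [231  74] [284 118] chute [177.2   2.7] size [132.5 167.7] ang 0.3
```

View pics/w11.png

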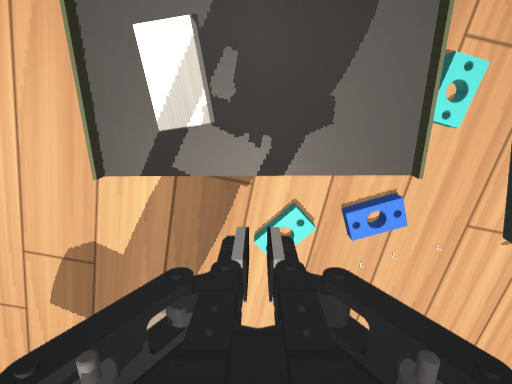

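View pics/scene11.png

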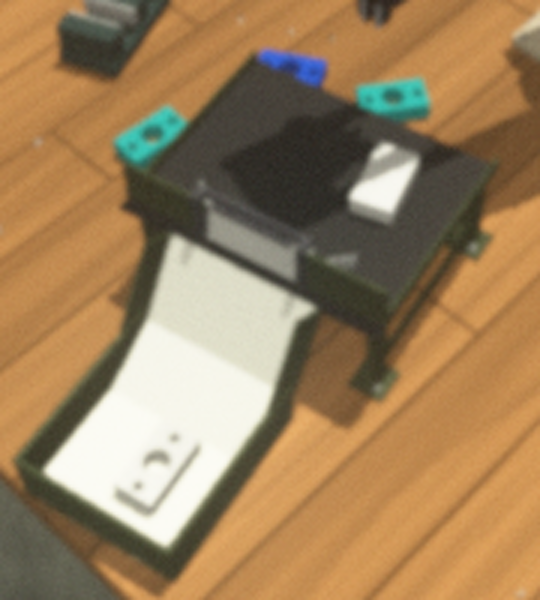

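View pics/top11.png

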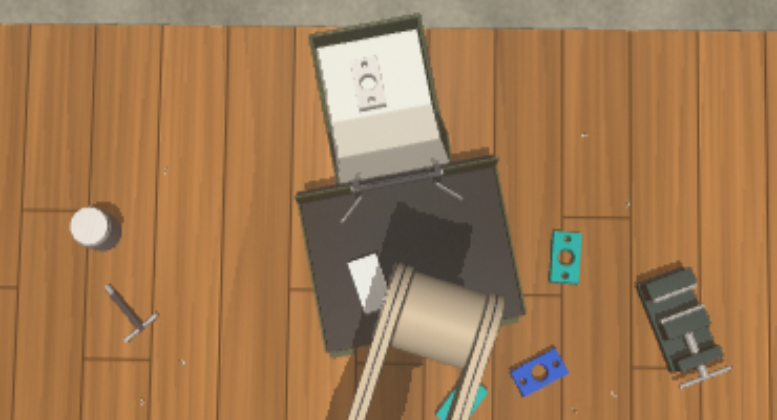

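The plate rests in the tray (top crop (368,82)), the flap hangs shut (scene crop (252,244)) and the blank, tin, key and vice stand as before. The arm is clear with no force, so I'm handing in.

```bash
python3 -c "
from bench import r,telemetry
print(r.hand_in()); print(telemetry.sense()['time'])"
```

```text
the job is handed in; nothing more can be done
None
the job is handed in; nothing more can be done
```

The drilled plate is in the catch tray and the flap hangs shut behind it; I handed the job in at about 14.4 s of the 48 s allowed. I pushed the plate sideways about 91 mm onto the mouth's line. Then, from behind, I pushed it through the flap until it tipped and slid down the ramp, and drew the fingers back and lifted them clear.

**Last checks:**
- **Plate and flap:** the scene and top pictures show the plate lying in the tray and the flap shut.
- **Blank:** it reads chute (-162, 74) at 7.8°, the same as before within about 1 mm.
- **Tin, chuck key and vice:** they look unmoved in the top picture. I did not measure the key or the vice.
- **Forces:** every wrist reading I took was about 1 N or less. The readings came at the end of each move, so brief peaks in between were not seen.

No check failed. In one wrist picture the colour mask merged a finger with the plate, so I used the plate's corners there instead.

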